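# Swing the bench magnifier over the weighing dish

### The job

Bring the bench magnifier over the white weighing dish so the sample can be inspected: swing its arm round until the lens is centred above the dish, and tip the lens head down until the lens is level. The stiff joints must stay there by themselves; leave the dish, the loose lid, the closed jar and the timer where they are.

Things in the scene. Friction and masses are not known exactly. Their poses are not given: they have to be found in the camera images.
- post_top (a point): point on the magnifier's swing axis (vertical), 170 mm above the bench, at the height of its arm rod. The stand does not move: a round grey foot 124 mm wide, a thin post, and on top a hub 32 mm wide whose top is 182 mm above the bench. Its axes are those of the stand: the arm points along its -x when the swing joint reads 0
- magnifier_arm (a joint): swing of the magnifier's arm about the vertical axis, rad; 0 = arm along the -x axis of post_top, growing anticlockwise seen from above, stops at -1.4 and 1.5. Stiff: it moves under about 0.6 N m (6 to 7 N on the rod 90 mm from the axis) and stays where it is left
- rod_mid (a point): centre of the bare steel rod of the arm, 90 mm from the swing axis. The rod is level, 12 mm thick, 170 mm above the bench, bare from 16 to 122 mm from the axis; beyond it a fork (about 50 mm wide over its knobs) holds the lens hinge, 150 mm from the axis. Its x axis points along the rod to the swing axis
- lens_head (a joint): tip of the lens head about the level hinge in the fork, crosswise to the arm, rad; 0 = lens level, positive = far rim raised, range -0.6 to 1.1, no stop at level. Stiff: it moves under about 0.4 N m (3 to 4 N on the far rim) and stays where it is left
- lens_center (a point): centre of the round clear lens, 80 mm from the lens hinge (230 mm from the swing axis when level, 170 mm above the bench). The glass is 112 mm wide, in a grey ring 128 mm wide outside and 14 mm high. z is the lens axis, up when level
- lens_far_rim (a point): top of the ring at its far end, 140 mm from the lens hinge, 4 mm inside the outer edge and 7 mm above the lens mid-plane; pushing down here tips the raised lens head down
- dish: loose white weighing dish, round shallow bowl 71 mm wide, 18 mm high, with a smear of ink; origin at the centre of its underside. It stands on the bench within 15 mm of the circle that the level lens's centre sweeps. The lid and jar stand at two other spots under the same circle; which is where varies
- lid: loose jar lid lying on the bench, flat disc 68 mm wide, 16 mm high; origin at the centre of its underside
- jar: closed jar, 70 mm wide, 76 mm high, with a screw lid; origin at the centre of its underside
- timer: small white timer standing upright on the bench, 24 x 62 x 66 mm; origin at the centre of its underside
Things that resemble listed ones, but are neither listed nor needed, are in the scene too. What is shaped like the dish but pink or red is not meant.

How it is judged (in metres and radians):
At the end, for the whole second after the job is handed in: The lens's centre is within 20 mm, seen from above, of the dish's centre (the whole dish lies under the glass), the lens is level within 0.14 rad (8 degrees), both joints are at rest, the dish stands upright within 15 mm of where it stood, and lid, jar and timer within 20 mm of where they stood (horizontal distance between lens_center and dish below 0.02 m and angle between lens_center's own z axis and vertical below 0.14 rad and velocity of joint magnifier_arm between -0.02 and 0.02 rad/s and velocity of joint lens_head between -0.02 and 0.02 rad/s and distance of dish from where it was at the start of the episode below 0.015 m and angle between dish's own z axis and vertical below 0.1 rad and distance of each of lid, jar, timer from where it was at the start of the episode below 0.02 m); the robot touches nothing.
It fails at once if the dish is pushed along or knocked over (distance of dish from where it was at the start of the episode above 0.015 m or angle between dish's own z axis and vertical above 0.3 rad).
It fails at once if the lid, the jar or the timer is displaced by more than 20 mm (distance of any of lid, jar, timer from where it was at the start of the episode above 0.02 m).
It also fails if it takes over 61 s, if anything falls off the work surface, if the arm or the gripper's body presses on something with over 40 N, if the wrist force passes 120 N, or if a joint passes its speed limit or range.

### The arm

A 7-joint arm with a two-finger parallel gripper is mounted at the origin on a cart in front of the work surface, level with it; the furniture and walls round the work are solid. World frame = base frame: x ahead of the robot, y to its left, z up, the work surface at z = 0. Lengths are in m, angles in degrees, forces in N, time in s.
With the tool pointing down it reaches from about 0.425 to 0.875 m from the base axis. Payload 4.7 kg.
Tool frame: the origin (TCP) lies at the very end of the fingers, on their centre line; the grasp point (between the pads) lies 19 mm behind it; z points along the fingers, y is the direction in which the jaws open and shut (so a half turn about z gives the same grasp; the last joint's range is limited). The gripper opens to 85 mm and grips with 20 to 120 N. Pads are 22 mm wide; open, the fingers measure 114 mm over their backs; the gripper's body (76 mm by 85 mm) begins 54 mm behind the grasp point. The pads swing forward as they close: fully open they stand 13 mm farther back than shut.
Start: joints at [-64.681, 18.392, -4.016, 83.108, 1.295, 78.541, -3.26], TCP at [0.27, 0.591, 0.231] pointing down, gripper open.
Joint ranges: [-163.93, 163.93], [-17.29, 119.83], [-79.2, 71.16], [3.27, 140.29], [-89.18, 269.18], [5.43, 117.66], [-154.24, 154.24]. Speed limits (degrees/s): [147.25, 147.25, 180, 180, 180, 180, 180].

### API

Orientations are given as [roll, pitch, yaw] about the fixed x, y, z axes, in that order (R = Rz(yaw) Ry(pitch) Rx(roll)).
In Python, from cell import bot gives the robot as it stands.
- The arm moves only by the tool play_rows, never from a script. Its argument "series" is one flat list of numbers, 7 for each row, row after row: the closure, from -1 (fully open) to 1 (shut), then the shift along the world's x, y, z in units of 30 mm (1.0 is 30 mm), then the turn, a rotation vector about the world's x, y, z in units of 6 degrees (1.0 is 6 degrees). In form: [grip, x, y, z, wx, wy, wz, grip, x, y, z, wx, wy, wz, ...]. A call has 1 to 12 rows; each row is the pose to reach, as a shift and turn from the pose measured when the call began; what a row does not reach only later rows make up. A row lasts 1/12 s, in which the tool goes at most 41.7 mm and 7.16 degrees, less where a joint would pass 70% of its speed; a pose out of reach is approached as far as the arm can. A call with a gripper value outside its range is refused whole. The fingers move at their own pace and stop on an object; the grip force is fixed at half the most. Time passes only in rows, so rows that repeat a pose let the fingers close. It gives the time, the measured TCP pose, the force and the opening at its end, in the units of the state.
- bot.get_obs(): the state, without advancing time (a new reading comes with each control period).
- bot.read_camera(name): name is "side" or "top"; returns the picture (420x560x3 uint8, red, green, blue); there is no depth.
- bot.calibration(name): a dict with "fovy" (degrees; the focal length in pixels is half the picture's height over the tangent of half this angle, whatever the lens; pixels are square), "cx", "cy" (the principal point, pixels), "rvec" (rotation vector, rad) and "tvec" (3), from world to camera coordinates, as OpenCV has them. Camera axes: x right, y down, z forward; pixel columns grow to the right and rows downward; lengths in m; the calibration is good to about 2 mm. A picture is of the moment at which its call begins. calibration takes no time and is no camera call.
- bot.sign_off(): hands the job in, once; it reports no verdict.
The state is a dict: "clock": time; "q": joint angles; "joint_vel": joint speeds; "joint_efforts": joint torques, N m; "ee_pos": TCP position; "tool_rot": TCP orientation; "contact_force": force on the tool from outside, world axes, zero at the start; "wrist_torque": the same for the moment, N m; "finger_gap": opening from 0.0 (shut) to 1.0 (fully open).
Only numpy, scipy, OpenCV 4.12 (cv2) and the standard library are available. Lean on these libraries where they do the work, as an engineer would, in place of code of your own. Each camera call takes 0.05 s, during which the arm holds its last target.

## Working session

There is one attempt and no reset: what is moved stays moved. The work goes in short steps, Python scripts to look and compute and a tool call to move; the robot and the scene stay as the last step left them, time stands still between calls to the robot, and variables do not carry over. Pictures are saved under pics/ and viewed, and the job is handed in when it is done.

Besides the shell and the picture viewer there is one more tool, called after "Call:" as a command line: name --argument value ..., lists and objects as JSON in quotes. play_rows: Moves the arm, as the interface text tells. Its arguments: {"type":"object","properties":{"series":{"type":"array"}},"required":["series"]}

```bash
mkdir -p pics; ls
cat > h.py <<'E'
import numpy as np,cv2
from cell import bot
def cal(n):
    c=bot.calibration(n);f=210/np.tan(np.radians(c['fovy'])/2)
    K=np.array([[f,0,c['cx']],[0,f,c['cy']],[0,0,1]]);R=cv2.Rodrigues(np.array(c['rvec'],float))[0];t=np.array(c['tvec'],float)
    return K,R,t
def onz(n,u,v,z):
    K,R,t=cal(n);d=R.T@np.linalg.solve(K,[u,v,1.]);o=-R.T@t
    return o+d*(z-o[2])/d[2]
def proj(n,p):
    K,R,t=cal(n);q=K@(R@np.array(p)+t);return q[:2]/q[2]
E
python3 - <<'E'
from h import *
for n in('top','side'):
    im=bot.read_camera(n);cv2.imwrite(f'pics/{n}0.png',im[:,:,::-1]);np.save(f'pics/{n}0.npy',im)
    K,R,t=cal(n);print(n,bot.calibration(n),-R.T@t)
print(bot.get_obs())
E
```

```text
pics
top {'fovy': 46.601830861853784, 'cx': 276.7235685071161, 'cy': 211.15815261727192, 'rvec': array([ 2.1594805 , -2.17039011,  0.12225184]), 'tvec': array([-0.14264044,  0.62672939,  1.1548351 ])} [ 0.49397396 -0.14353827  1.21744265]
side {'fovy': 44.3289665355535, 'cx': 274.2863236451867, 'cy': 207.28716363438707, 'rvec': array([ 2.30165574, -0.04965597,  0.01798533]), 'tvec': array([-0.61152029,  0.01763965,  1.39440475])} [ 0.57096918 -1.05082618  0.94254515]
{'clock': 0.1, 'q': array([-64.68170725,  18.43300918,  -4.01415579,  83.1669348 ,
         1.29498685,  78.54282807,  -3.25919261]), 'joint_vel': array([ 0.00516685, -0.15317575,  0.03522532, -0.25956026,  0.0695126 ,
        0.03053247, -0.11345265]), 'joint_efforts': array([-1.89348652e-04, -4.94881511e+01, -3.83905862e-01, -3.15205872e+01,
        1.30290329e-02,  7.48858438e-03,  4.23559641e-06]), 'ee_pos': array([0.26951572, 0.59095886, 0.23036171]), 'tool_rot': array([-1.79902454e+02,  5.96863426e-03,  1.55490784e+02]), 'contact_force': array([-0.90668104, -0.23019135, -0.3695357 ]), 'wrist_torque': array([-0.02810861, -0.00887246,  0.00723277]), 'finger_gap': 0.997299944479671}
```

View pics/top0.png

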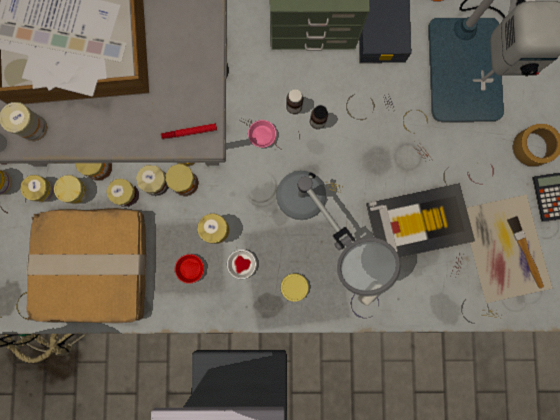

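View pics/side0.png

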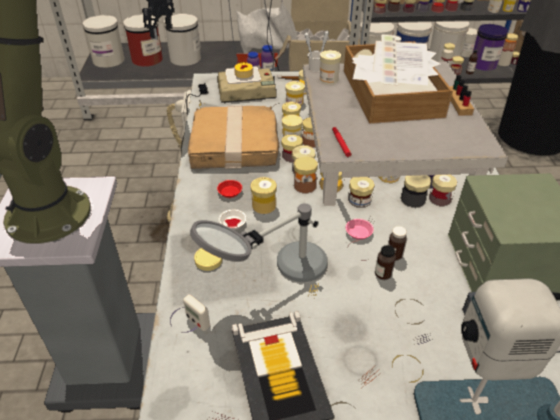

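Run:
```python
from h import *
a=cv2.imread('pics/top0.png');b=cv2.imread('pics/side0.png')
cv2.imwrite('pics/c1.png',cv2.resize(a[150:320,170:430],None,fx=3,fy=3,interpolation=cv2.INTER_CUBIC))
cv2.imwrite('pics/c2.png',cv2.resize(b[160:340,150:350],None,fx=3.3,fy=3.3,interpolation=cv2.INTER_CUBIC))
```

```text
(no output)
```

View pics/c1.png

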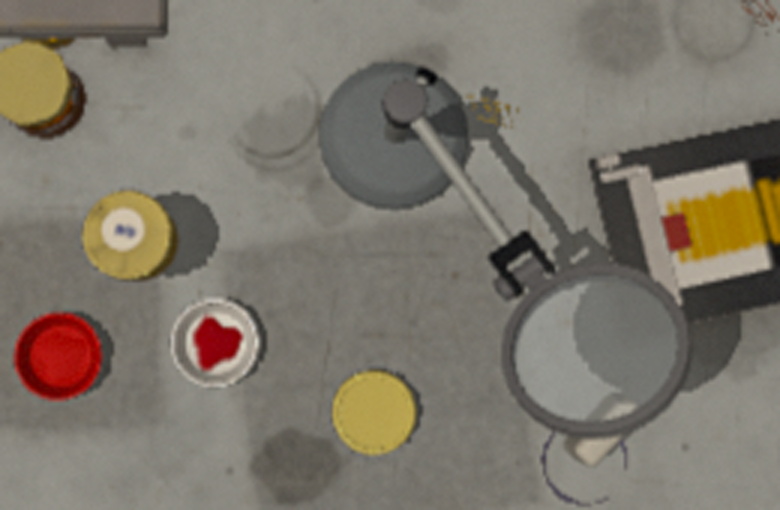

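View pics/c2.png

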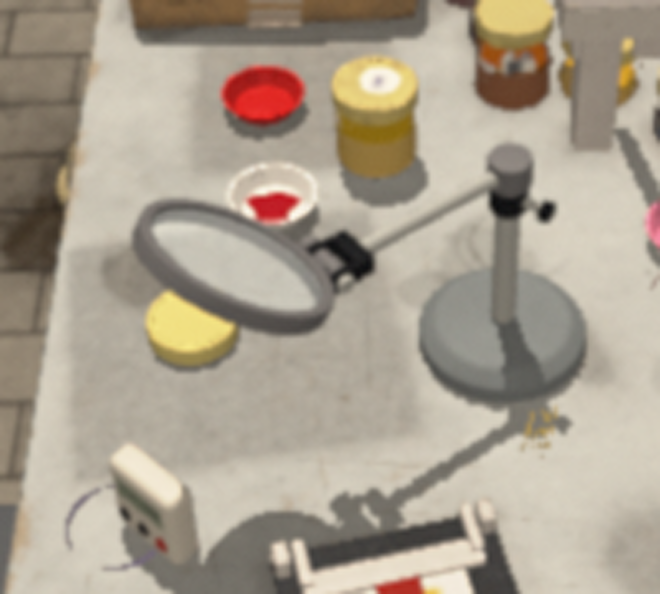

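Run:
```python
from h import *
def c(x,y): return 170+x/3,150+y/3
def s(x,y): return 150+x/3.3,160+y/3.3
hub=onz('top',*c(405,101),.182);print('hub',hub)
print('hub side',onz('side',*s(511,158),.182))
print('foot',onz('top',*c(395,137),.01),)
d=onz('top',*c(217,342),.018);print('dish',d,'side',onz('side',*s(273,193),.018), np.hypot(*(d-hub)[:2]))
for nm,p,z in(('lid',(375,412),.016),('jar',(129,234),.076)):
    q=onz('top',*c(*p),z);print(nm,q,np.hypot(*(q-hub)[:2]))
for x,y in((418,120),(500,238)): print('rod',onz('top',*c(x,y),.17))
print('timer low',onz('top',*c(590,462),.0), onz('top',*c(590,440),.066),'side',onz('side',*s(168,555),0),onz('side',*s(150,475),.066))
# far rim / near
K,R,t=cal('top')
P=[K@np.c_[R,t] for K,R,t in(cal('top'),cal('side'))]
def tri(a,b):
    X=cv2.triangulatePoints(P[0],P[1],np.array(a,float).reshape(2,1),np.array(b,float).reshape(2,1));return (X[:3]/X[3]).ravel()
print('lens c',tri(c(596,350),s(233,264)))
```

```text
hub [ 0.66877178 -0.20662762  0.182     ]
hub side [ 0.6713424  -0.20888792  0.182     ]
foot [ 0.66746292 -0.20842012  0.01      ]
dish [ 0.49829549 -0.06106775  0.018     ] side [ 0.50049086 -0.06028086  0.018     ] 0.22416475990726897
lid [ 0.44111391 -0.18941622  0.016     ] 0.22830755025678223
jar [0.58240745 0.00398265 0.076     ] 0.2276301437839576
rod [ 0.65682128 -0.21661166  0.17      ]
rod [ 0.57091339 -0.27438994  0.17      ]
timer low [ 0.3989409  -0.36600461  0.        ] [ 0.42093363 -0.35437525  0.066     ] side [ 0.43640122 -0.3867723   0.        ] [ 0.43044762 -0.37189848  0.066     ]
lens c [ 0.49184016 -0.3326404   0.21510254]
```

Call:
play_rows --series '[1,0.3,-0.3,1,0,0,0,1,0.8,-0.8,2,0,0,0,1,1.5,-1.5,3,0,0,0,1,2.3,-2.3,4,0,0,-0.5,1,3.2,-3.2,4,0,0,-1,1,4.1,-4.1,4,0,0,-1.5,1,5,-5,4,0,0,-2,1,5.8,-5.8,4,0,0,-2.5,1,6.5,-6.7,4,0,0,-3,1,7.2,-7.7,4,0,0,-3.5,1,7.6,-8.8,4,0,0,-4,1,8,-10,4,0,0,-4.5]'

```text
clock: 1.1
ee_pos: [0.5099, 0.2897, 0.3493]
tool_rot: [-179.8, -0.0, 128.4]
contact_force: [1.2, -0.3, -0.5]
finger_gap: 0.002
```

Call:
play_rows --series '[1,0.1,-1.2,0,0,0,-0.5,1,0.3,-2.4,0,0,0,-0.5,1,0.5,-3.6,0,0,0,-0.5,1,0.6,-4.8,0,0,0,-0.5,1,0.7,-6,0,0,0,-0.5,1,0.7,-7.2,0,0,0,-0.5,1,0.7,-8.4,0,0,0,-0.5,1,0.6,-9.6,0,0,0,-0.5,1,0.5,-10.8,0,0,0,-0.5,1,0.3,-12,0,0,0,-0.5,1,0,-13.2,0,0,0,-0.5,1,-0.4,-14.4,0,0,0,-0.5]'

```text
clock: 2.1
ee_pos: [0.4974, -0.1438, 0.3488]
tool_rot: [-179.8, -0.0, 125.4]
contact_force: [1.5, -0.9, 0.1]
finger_gap: 0.0
```

Call:
play_rows --series '[1,-0.2,-1.2,0,0,0,0,1,-0.4,-2.4,0,0,0,0,1,-0.7,-3.6,0,0,0,0,1,-1,-4.8,0,0,0,0,1,-1.3,-6,0,0,0,0,1,-1.7,-7.3,0,0,0,0,1,-1.7,-7.3,-0.7,0,0,0,1,-1.7,-7.3,-1.4,0,0,0,1,-1.7,-7.3,-2,0,0,0,1,-1.7,-7.3,-2,0,0,0]'

```text
clock: 2.93
ee_pos: [0.4446, -0.3615, 0.2847]
tool_rot: [-179.6, -0.4, 125.3]
contact_force: [-0.1, 0.1, -1.1]
finger_gap: -0.002
```

Run:
```python
from h import *
o=bot.get_obs();print(o['ee_pos'],o['contact_force'],o['q'])
ims=[]
for n in('top','side'):
    im=bot.read_camera(n)[:,:,::-1].copy();p=proj(n,o['ee_pos']);print(p)
    x0,y0=(270,150) if n=='top' else(130,130)
    ims.append(cv2.resize(im[y0:y0+200,x0:x0+200],(400,400)))
cv2.imwrite('pics/p1.png',np.hstack(ims))
```

```text
[ 0.44455223 -0.36145976  0.28467435] [-0.11849716  0.11719459 -1.07740769] [-2.77037037  9.61172915 44.56252793 90.71978743 -6.51290988 82.92303762
 77.5981799 ]
[391.44931093 291.31186635]
[191.05789704 225.50620684]
```

View pics/p1.png

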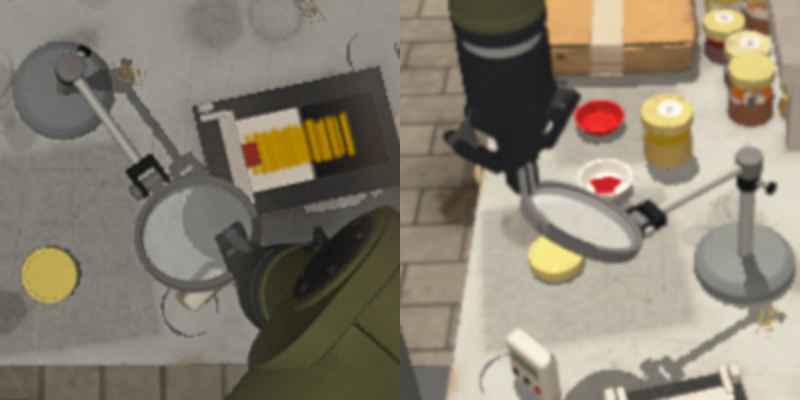

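Call:
play_rows --series '[1,0,0,-0.3,0,0,0,1,0,0,-0.6,0,0,0,1,0,0,-0.9,0,0,0,1,0,0,-1.2,0,0,0,1,-0.1,0,-1.4,0,0,0,1,-0.2,-0.1,-1.6,0,0,0,1,-0.3,-0.2,-1.8,0,0,0,1,-0.3,-0.2,-2,0,0,0,1,-0.4,-0.3,-2.2,0,0,0,1,-0.4,-0.3,-2.4,0,0,0]'

```text
clock: 3.87
ee_pos: [0.4315, -0.3732, 0.2161]
tool_rot: [-179.6, -0.2, 125.3]
contact_force: [-9.9, -4.6, 6.8]
finger_gap: 0.002
```

```bash
cat > v.py <<'E'
from h import *
import sys
o=bot.get_obs();print(o['ee_pos'],o['contact_force'])
ims=[]
for n in('top','side'):
    im=bot.read_camera(n)[:,:,::-1].copy();print(proj(n,o['ee_pos']));cv2.imwrite(f'pics/{sys.argv[1]}_{n}.png',im)
    x0,y0=(int(sys.argv[2]),150) if n=='top' else(130,130)
    ims.append(cv2.resize(im[y0:y0+200,x0:x0+200],(400,400),interpolation=cv2.INTER_CUBIC))
cv2.imwrite(f'pics/{sys.argv[1]}.png',np.hstack(ims))
E
python3 v.py p2 270
```

```text
[ 0.43146196 -0.37323243  0.21613814] [-9.9191078  -4.59063984  6.81323359]
[389.50505495 296.04427471]
[187.67466716 255.84154679]
```

View pics/p2.png

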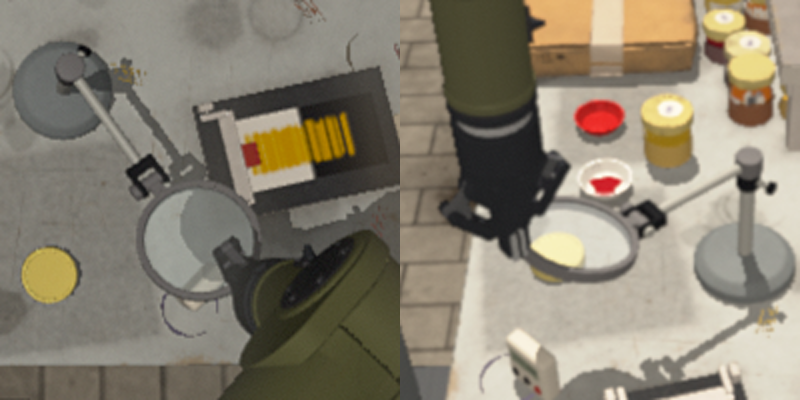

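```bash
cat > tri.py <<'E'
from h import *
P=[K@np.c_[R,t] for K,R,t in(cal('top'),cal('side'))]
def tri(a,b):
    X=cv2.triangulatePoints(P[0],P[1],np.array(a,float).reshape(2,1),np.array(b,float).reshape(2,1));return (X[:3]/X[3]).ravel()
E
python3 - <<'E'
from tri import *
c=tri((368.5,270),(220,249));print(c,np.hypot(c[0]-.669,c[1]+.2075))
for n in('p2_top','p2_side'):
    im=cv2.imread(f'pics/{n}.png');x,y=(330,225) if 'top' in n else (165,205)
    cv2.imwrite(f'pics/{n}z.png',cv2.resize(im[y:y+85,x:x+100],None,fx=6,fy=6,interpolation=cv2.INTER_CUBIC))
E
```

```text
[ 0.48712385 -0.33612964  0.19307028] 0.22276561478009502
```

View pics/p2_sidez.png

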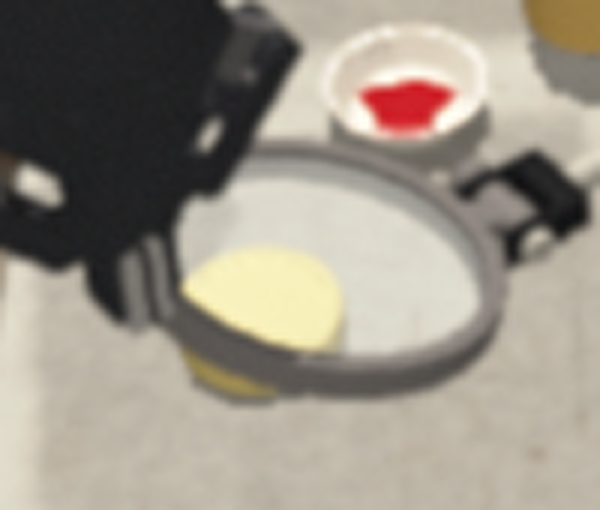

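View pics/p2_topz.png

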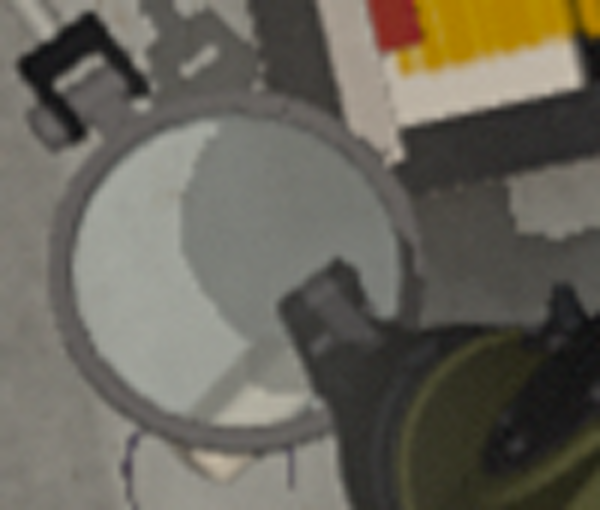

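Call:
play_rows --series '[1,-0.1,0,-0.1,0,0,0,1,-0.1,-0.1,-0.3,0,0,0,1,-0.1,-0.1,-0.5,0,0,0,1,-0.2,-0.1,-0.7,0,0,0,1,-0.2,-0.1,-0.9,0,0,0,1,-0.2,-0.1,-1.1,0,0,0,1,-0.2,-0.1,-1.3,0,0,0,1,-0.2,-0.1,-1.35,0,0,0,1,-0.2,-0.1,-1.35,0,0,0]'

```text
clock: 4.72
ee_pos: [0.4239, -0.3767, 0.1736]
tool_rot: [-179.4, -0.2, 125.2]
contact_force: [-2.5, -4.1, -2.8]
finger_gap: -0.003
```

```bash
python3 v.py p3 270
```

```text
[ 0.42391142 -0.37668797  0.17358983] [-2.52091975 -4.0772685  -2.76678447]
[386.59327647 298.40712459]
[186.16219886 272.05536242]
```

View pics/p3.png

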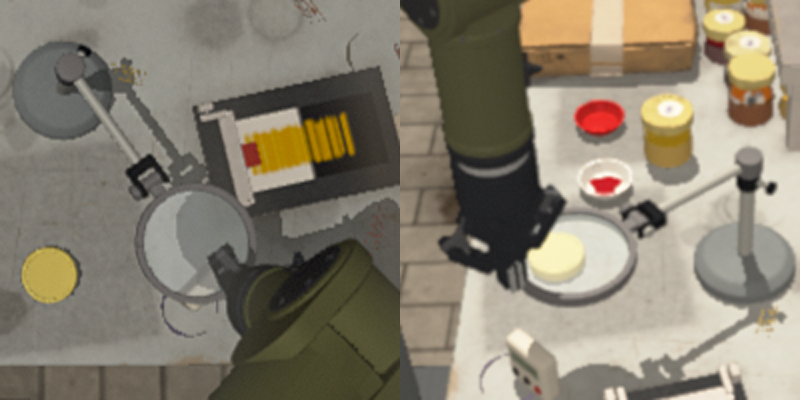

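Call:
play_rows --series '[1,-0.1,-0.1,0.3,0,0,0,1,-0.1,-0.1,1,0,0,0,1,-0.1,-0.1,2,0,0,0,1,0,-0.8,3,0,0,0,1,0,-2,3,0,0,0,1,0.3,-3,3,0,0,0,1,0.8,-4,3,0,0,0,1,0.8,-4,3,0,0,0]'

```text
clock: 5.48
ee_pos: [0.4498, -0.4997, 0.2611]
tool_rot: [-179.2, -0.3, 125.1]
contact_force: [-0.1, 1.8, -1.5]
finger_gap: 0.001
```

```bash
python3 v.py p4 270
```

```text
[ 0.44980058 -0.499698    0.26112426] [-0.05741089  1.77773726 -1.47300281]
[459.7156393  287.56508759]
[189.29592911 292.93043388]
```

View pics/p4.png

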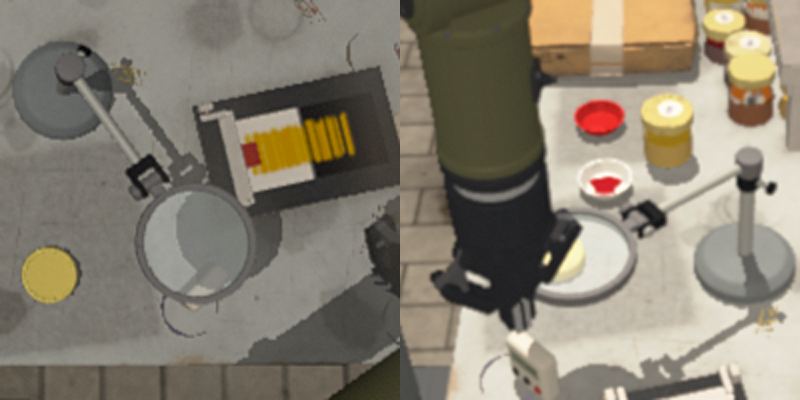

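Run:
```python
from tri import *
for n in('p4_top','p4_side'):
    im=cv2.imread(f'pics/{n}.png');x,y=(330,225) if 'top' in n else (185,205)
    cv2.imwrite(f'pics/{n}z.png',cv2.resize(im[y:y+85,x:x+100],None,fx=6,fy=6,interpolation=cv2.INTER_CUBIC))
# predicted outlines for tips, as print of centre and ring ends
for tip in(0,.1,.2):
    u=np.array([-.821,-.571,0]);z=np.array([0,0,1.]);h=np.array([.669,-.2075,.17])+.15*u
    d=np.cos(tip)*u+np.sin(tip)*z;n_=np.cos(tip)*z-np.sin(tip)*u
    for r in(.016,.08,.144):
        p=h+r*d;print(tip,r,(proj('top',p)-[330,225])*6,(proj('side',p)-[185,205])*6)
```

```text
0 0.016 [120.03981166 132.27364803] [341.8639779  235.20462331]
0 0.08 [226.04889384 279.8795837 ] [185.3493122  318.31533202]
0 0.144 [333.23923727 429.13029518] [ 19.97391907 406.13116744]
0.1 0.016 [120.58252875 131.92071029] [341.84726595 231.88924097]
0.1 0.08 [229.60596597 279.22445516] [184.48561887 301.62681511]
0.1 0.144 [341.21269222 430.01853346] [ 16.841456   375.92126648]
0.2 0.016 [120.8572955 131.2024777] [342.21188276 228.39871526]
0.2 0.08 [231.82937334 276.68392478] [185.65052411 283.87568286]
0.2 0.144 [346.83547658 427.45387205] [ 17.57831732 343.43147906]
```

View pics/p4_sidez.png

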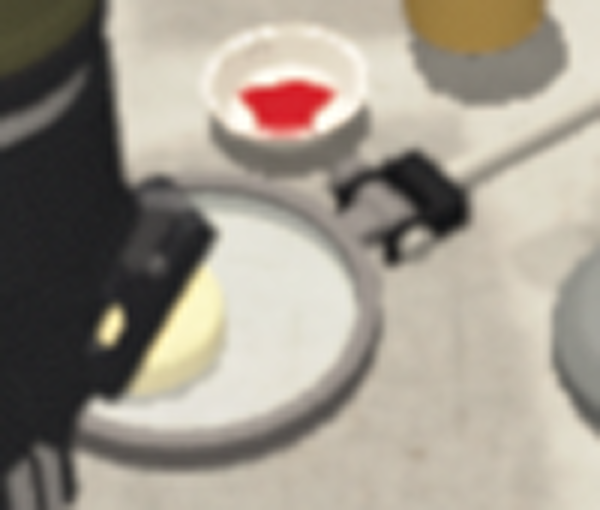

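View pics/p4_topz.png

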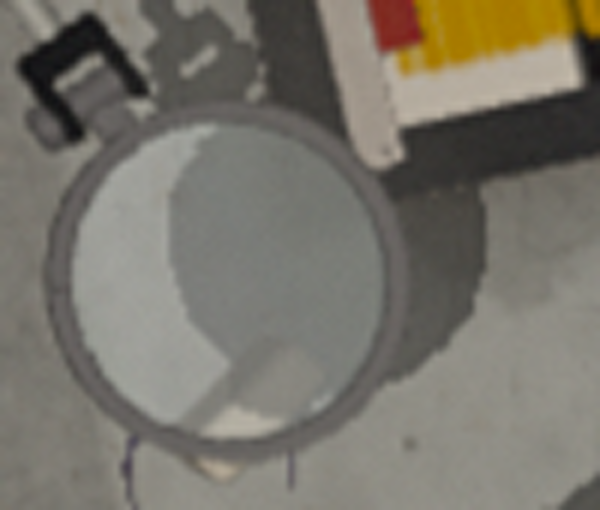

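Call:
play_rows --series '[1,0.9,0.7,0.3,0,0,0,1,1.8,1.4,0.3,0,0,0,1,2.7,2.1,0.3,0,0,0,1,3.6,2.8,0.3,0,0,0,1,4.4,3.5,0.3,0,0,0,1,5,4.4,0.3,0,0,0,1,5.4,5.4,0.3,0,0,0,1,5.5,6.2,0.2,0,0,0,1,5.5,6.9,0,0,0,0,1,5.5,6.9,0,0,0,0]'

```text
clock: 6.42
ee_pos: [0.6158, -0.28, 0.2624]
tool_rot: [-179.6, -0.7, 125.8]
contact_force: [1.5, 0.1, -0.3]
finger_gap: 0.0
```

```bash
python3 v.py p5 270
```

```text
[ 0.61581784 -0.28003238  0.2624101 ] [ 1.47925533  0.05268889 -0.3037556 ]
[344.87649429 203.16786633]
[281.63358135 202.57597227]
```

View pics/p5.png

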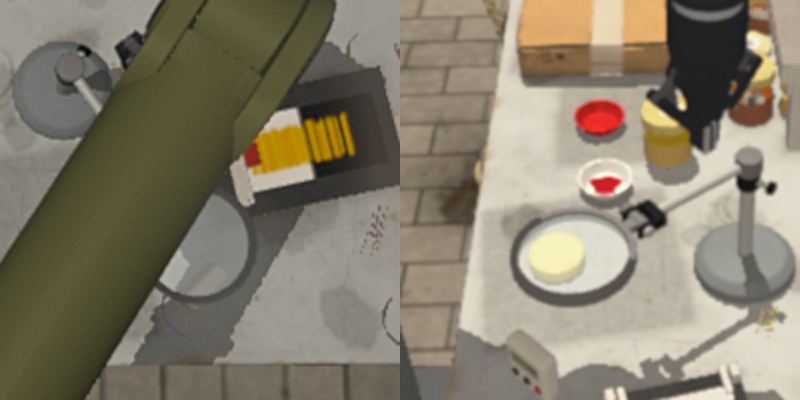

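Call:
play_rows --series '[1,-0.1,-0.1,-0.7,0,0,0,1,-0.1,-0.1,-1.4,0,0,0,1,-0.1,-0.1,-2.1,0,0,0,1,-0.1,-0.1,-2.8,0,0,0,1,-0.1,-0.1,-3.4,0,0,0,1,-0.1,-0.1,-3.7,0,0,0,1,-0.1,-0.1,-3.7,0,0,0]'

```text
clock: 7.1
ee_pos: [0.6095, -0.2895, 0.1508]
tool_rot: [-179.4, -0.6, 125.4]
contact_force: [-0.1, 0.1, -0.1]
finger_gap: 0.001
```

```bash
cat > plan.py <<'E'
from h import *
import sys
# arc: tool centre offset w behind the rod line at radius .09; arm azimuths listed
H=np.array([.669,-.2075]);o=bot.get_obs();e=o['ee_pos'];yaw=o['tool_rot'][2];w=.017
print(e,yaw,o['contact_force'])
for th in map(float,sys.argv[1:]):
    a=np.radians(th);u=np.array([np.cos(a),np.sin(a)]);t=np.array([np.sin(a),-np.cos(a)])
    p=H+.09*u-w*t;print(th,np.round((p-e[:2])/.03,2),'wz',round((th-90-yaw)/6,2),np.hypot(*p))
E
python3 plan.py 214.8 210 205 200 195 190 185 180 175 170
```

```text
[ 0.60951063 -0.28947013  0.15079315] 125.35310362251138 [-0.07243003  0.08219483 -0.14126423]
214.8 [-0.16  0.55] wz -0.09 0.6634864523636645
210.0 [-0.33  0.74] wz -0.89 0.6564124314026794
205.0 [-0.5   0.95] wz -1.73 0.6493537824484888
200.0 [-0.64  1.17] wz -2.56 0.6426756869354129
195.0 [-0.77  1.41] wz -3.39 0.6364417161352803
190.0 [-0.87  1.65] wz -4.23 0.6307131518882756
185.0 [-0.96  1.91] wz -5.06 0.625548039375868
180.0 [-1.02  2.17] wz -5.89 0.6210002012882122
175.0 [-1.05  2.43] wz -6.73 0.6171182435600701
170.0 [-1.07  2.7 ] wz -7.56 0.6139445888634407
```

Call:
play_rows --series '[1,-0.1,0.3,0,0,0,0,1,-0.16,0.55,0,0,0,-0.1,1,-0.25,0.65,0,0,0,-0.5,1,-0.33,0.75,0,0,0,-0.9,1,-0.5,0.95,0,0,0,-1.7,1,-0.64,1.17,0,0,0,-2.6,1,-0.77,1.41,0,0,0,-3.4,1,-0.87,1.65,0,0,0,-4.2,1,-0.96,1.91,0,0,0,-5.1,1,-0.96,1.91,0,0,0,-5.1]'

```text
clock: 7.93
ee_pos: [0.5807, -0.2331, 0.1525]
tool_rot: [-179.5, -0.4, 94.6]
contact_force: [0.5, -4.2, -0.5]
finger_gap: -0.003
```

```bash
python3 plan.py 185 180 175 170 165 160 155 150 145; python3 v.py p6 220
```

```text
[ 0.58072201 -0.2330946   0.15248412] 94.57499659731891 [ 0.51082164 -4.22131187 -0.4966    ]
185.0 [0.   0.03] wz 0.07 0.625548039375868
180.0 [-0.06  0.29] wz -0.76 0.6210002012882122
175.0 [-0.1   0.55] wz -1.6 0.6171182435600701
170.0 [-0.11  0.82] wz -2.43 0.6139445888634407
165.0 [-0.1   1.08] wz -3.26 0.6115145782140101
160.0 [-0.07  1.35] wz -4.1 0.6098556825276831
155.0 [-0.02  1.61] wz -4.93 0.6089868641153282
150.0 [0.06 1.86] wz -5.76 0.6089181226568784
145.0 [0.16 2.11] wz -6.6 0.6096502513574698
[ 0.58072201 -0.2330946   0.15248412] [ 0.51082164 -4.22131187 -0.4966    ]
[316.74957914 225.55059017]
[264.28995332 226.41530293]
```

View pics/p6.png

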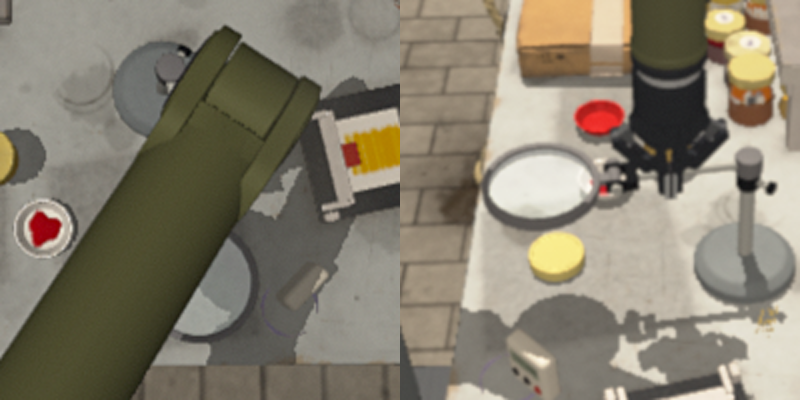

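Call:
play_rows --series '[1,-0.06,0.29,0,0,0,-0.8,1,-0.1,0.55,0,0,0,-1.6,1,-0.11,0.82,0,0,0,-2.4,1,-0.1,1.08,0,0,0,-3.3,1,-0.07,1.35,0,0,0,-4.1,1,-0.02,1.61,0,0,0,-4.9,1,0.06,1.86,0,0,0,-5.8,1,0.11,2,0,0,0,-6.2,1,0.11,2,0,0,0,-6.2]'

```text
clock: 8.78
ee_pos: [0.5829, -0.1732, 0.1529]
tool_rot: [-179.3, -0.4, 57.7]
contact_force: [-4.8, -2.2, 2.0]
finger_gap: -0.0
```

```bash
python3 plan.py 147.5 145 143 141 140 139 138; python3 v.py p7 170
python3 - <<'E'
from h import *
im=cv2.imread('pics/p7_side.png');cv2.imwrite('pics/p7z.png',cv2.resize(im[150:270,150:290],None,fx=5,fy=5,interpolation=cv2.INTER_CUBIC))
E
```

```text
[ 0.58287291 -0.17322087  0.15292274] 57.670393302245465 [-4.84148014 -2.16204457  2.02731677]
147.5 [ 0.04 -0.01] wz -0.03 0.6091843903796383
145.0 [0.09 0.11] wz -0.45 0.6096502513574698
143.0 [0.13 0.21] wz -0.78 0.6101657641757223
141.0 [0.18 0.3 ] wz -1.11 0.6108072198811172
140.0 [0.21 0.35] wz -1.28 0.611174817473769
139.0 [0.24 0.4 ] wz -1.45 0.61157344205895
138.0 [0.26 0.44] wz -1.61 0.6120029117087706
[ 0.58287291 -0.17322087  0.15292274] [-4.84148014 -2.16204457  2.02731677]
[289.41818109 224.69139599]
[264.51059421 208.08095289]
```

View pics/p7.png

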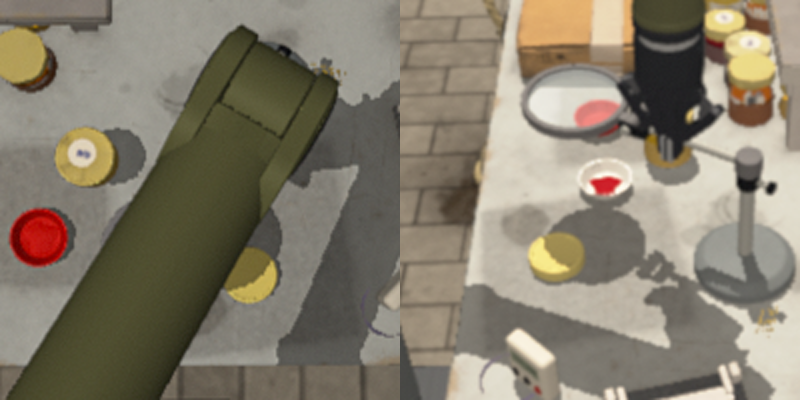

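View pics/p7z.png

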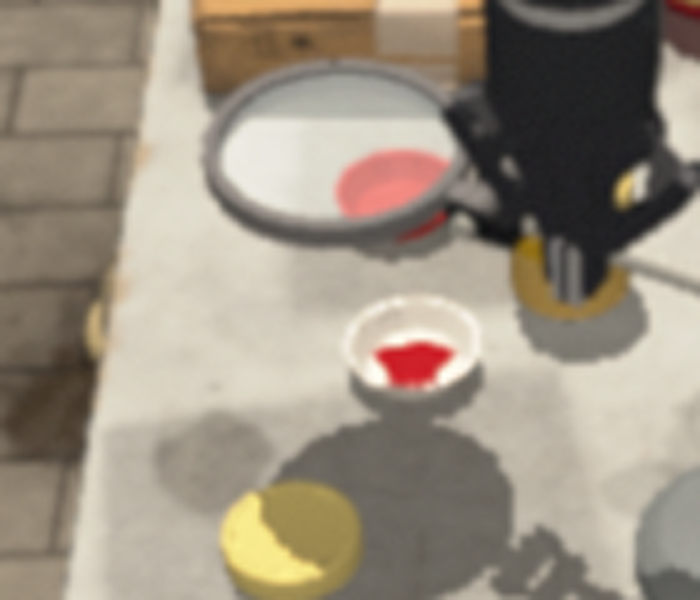

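Run:
```python
from h import *
p=onz('side',150+337/5,150+150/5,.17);d=p[:2]-[.669,-.2075];print(p,np.hypot(*d),np.degrees(np.arctan2(d[1],d[0])))
for th in(147.5,145,142,139.5):
    a=np.radians(th);q=[.669+.23*np.cos(a),-.2075+.23*np.sin(a),.17];print(th,(proj('side',q)-150)*5)
```

```text
[ 0.47309181 -0.08700672  0.17      ] 0.22999706809075438 148.40641605835657
147.5 [341.3025428 145.8325747]
145 [353.60833788 134.62151298]
142 [369.16693465 121.71837285]
139.5 [382.75968392 111.43525972]
```

Call:
play_rows --series '[1,0.09,0.11,0,0,0,-0.4,1,0.13,0.21,0,0,0,-0.8,1,0.18,0.3,0,0,0,-1.1,1,0.22,0.37,0,0,0,-1.3,1,0.25,0.42,0,0,0,-1.5,1,0.25,0.42,0,0,0,-1.5,1,0.25,0.42,0,0,0,-1.5]'

```text
clock: 9.47
ee_pos: [0.5885, -0.1611, 0.1528]
tool_rot: [-179.1, -0.4, 48.8]
contact_force: [-6.5, -1.4, 2.9]
finger_gap: -0.001
```

```bash
python3 plan.py 140 139 138 ; python3 v.py p8 170
python3 - <<'E'
from h import *
im=cv2.imread('pics/p8_side.png');cv2.imwrite('pics/p8z.png',cv2.resize(im[150:270,150:290],None,fx=5,fy=5,interpolation=cv2.INTER_CUBIC))
E
```

```text
[ 0.58850302 -0.16111656  0.15280533] 48.78348244478272 [-6.45234866 -1.37009822  2.91644587]
140.0 [ 0.02 -0.05] wz 0.2 0.611174817473769
139.0 [ 0.05 -0.01] wz 0.04 0.61157344205895
138.0 [0.07 0.04] wz -0.13 0.6120029117087706
[ 0.58850302 -0.16111656  0.15280533] [-6.45234866 -1.37009822  2.91644587]
[283.87333239 222.16238124]
[266.80510814 204.53962105]
```

View pics/p8z.png

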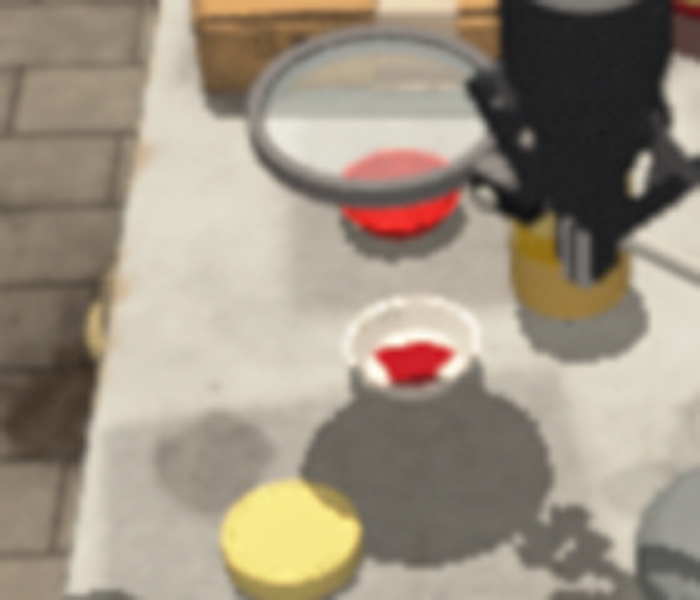

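Call:
play_rows --series '[1,0.05,0.06,0,0,0,-0.2,1,0.06,0.1,0,0,0,-0.3,1,0.06,0.1,0,0,0,-0.3,1,0.06,0.1,0,0,0,-0.3,1,0.06,0.06,0,0,0,-0.3,1,0.3,-0.3,0,0,0,-0.3,1,0.6,-0.6,0,0,0,-0.3,1,0.6,-0.6,0.8,0,0,-0.3,1,0.6,-0.6,1.8,0,0,-0.3,1,0.6,-0.6,2.8,0,0,-0.3,1,0.6,-0.6,3.8,0,0,-0.3]'

```text
clock: 10.48
ee_pos: [0.6071, -0.1777, 0.2683]
tool_rot: [-179.1, -0.5, 47.1]
contact_force: [0.2, -0.8, 0.2]
finger_gap: 0.0
```

Call:
play_rows --series '[1,0,0,1,0,0,0,1,0,-0.3,2,0,0,0,1,0,-1.3,2.3,0,0,0,1,0,-2.4,2.3,0,0,0.5,1,0,-3.5,2.3,0,0,1,1,0,-4.6,2.3,0,0,1.5,1,0,-5.7,2.3,0,0,2,1,0,-6.8,2.3,0,0,2.5,1,0,-7.9,2.3,0,0,3,1,0,-9,2.3,0,0,3.5,1,0,-9,2.3,0,0,3.5]'

```text
clock: 11.4
ee_pos: [0.6033, -0.4553, 0.3354]
tool_rot: [-179.0, -0.3, 67.8]
contact_force: [-1.3, -2.5, -0.3]
finger_gap: -0.005
```

```bash
python3 v.py p9 170
python3 - <<'E'
from h import *
im=cv2.imread('pics/p9_side.png');a=cv2.resize(im[150:270,150:290],None,fx=3.5,fy=3.5,interpolation=cv2.INTER_CUBIC)
im=cv2.imread('pics/p9_top.png');b=cv2.resize(im[180:320,180:320],None,fx=3,fy=3,interpolation=cv2.INTER_CUBIC)
cv2.imwrite('pics/p9a.png',a);cv2.imwrite('pics/p9b.png',b)
E
```

```text
[ 0.6033429  -0.45525826  0.33544106] [-1.28103431 -2.47581177 -0.2976584 ]
[446.68316311 204.38624699]
[279.93029264 239.77487246]
```

View pics/p9a.png

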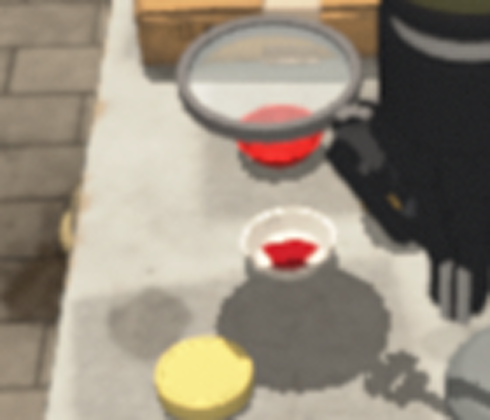

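View pics/p9b.png

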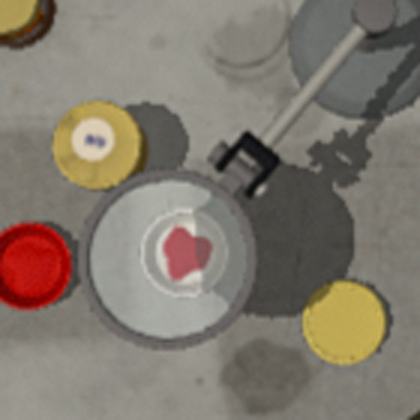

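View pics/p9_top.png

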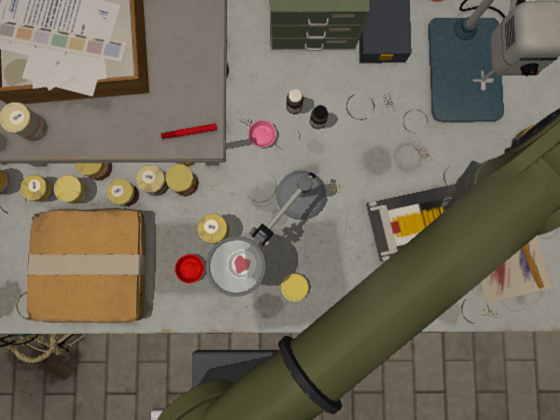

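Run:
```python
from tri import *
T=(180+167/3,180+259/3);S=(150+270/3.5,150+77/3.5)
p=tri(T,S);q=onz('top',*T,.17);r=onz('side',*S,.17)
for x in(p,q,r): print(x,np.hypot(*(x[:2]-[.4994,-.0607])),np.hypot(*(x[:2]-[.669,-.2075])))
# dish now: top crop centre
print(onz('top',180+184/3,180+253/3,.018))
# tip: ring ends along arm in each view
u=np.array([q[0]-.669,q[1]+.2075,0]);u/=np.linalg.norm(u);h=np.array([.669,-.2075,.17])+.15*u
for tip in(-.1,0,.1):
    d=np.cos(tip)*u+np.sin(tip)*np.array([0,0,1]);c=h+.08*d
    print(tip,(proj('side',c)-150)*3.5,(proj('top',c)-180)*3)
print(bot.get_obs()['contact_force'])
```

```text
[ 0.49426215 -0.05717933  0.16999845] 0.006228369976027826 0.23049863190597925
[ 0.49286926 -0.05730492  0.17      ] 0.007360509620942408 0.23147483316486128
[ 0.49551131 -0.05705988  0.17      ] 0.005326576012490067 0.22963134925579004
[ 0.49749764 -0.058625    0.018     ]
-0.1 [268.93173561  87.39777624] [169.62232638 256.97271092]
0 [267.76024407  78.1292877 ] [168.35180261 257.4058545 ]
0.1 [267.44038859  69.2197102 ] [167.79992159 256.97515126]
[1.5445172  0.46660614 0.53738949]
```

Run:
```python
from h import *
a=cv2.imread('pics/side0.png');b=bot.read_camera('side')[:,:,::-1]
cv2.imwrite('pics/p10.png',np.hstack([cv2.resize(x[270:350,160:260],(390,312)) for x in(a,b)]))
o=bot.get_obs();print(o['contact_force'],abs(o['joint_vel']).max())
```

```text
[ 0.20423409  0.06821281 -0.05567117] 2.71726022780445
```

View pics/p10.png

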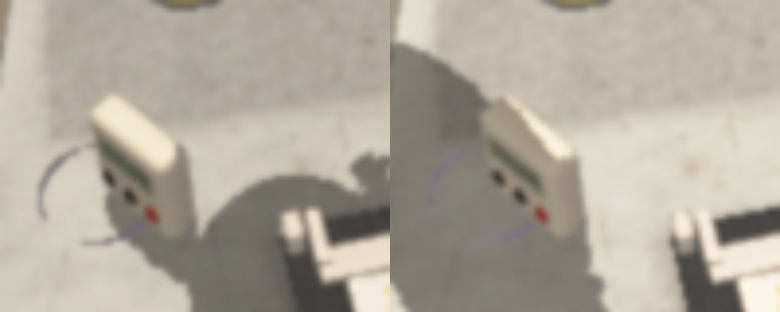

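The timer hasn't moved: it sits at the same pixels in the before and after views. I'm handing in.

```bash
python3 -c "
from cell import bot
print(bot.sign_off())"
```

```text
the job is handed in; nothing more can be done
None
```

The magnifier lens is now over the white dish and level, and I handed the job in at about 11.5 s of the 61 s allowed. The hand-in gave no verdict.

**What I did:** With the fingers closed, I pressed the far rim of the lens down from about 0.6 rad until it was level. I then pushed the rod about 76° clockwise, stopping once for a camera check and a small correction. Finally I moved the arm clear.

**Last checks:**
- **Centring:** the lens centre is 5–7 mm from the dish centre across both camera views; the limit is 20 mm.
- **Level:** the lens centre is 170 mm above the bench. I put the remaining tilt at under about 0.05 rad, against a limit of 0.14.
- **Other items:** the timer is at the same pixels as at the start. The lid and jar look unmoved in the pictures, but I did not re-measure them.
- **Contact:** the force on the tool reads about 0 N, so the robot is touching nothing.

**Small disagreements:**
- The dish measured about 2–3 mm from its first position, seen through the lens. Nothing touched it, so I put this down to measurement error.
- The two views disagree by about 3 mm on the lens centre.
- The finger pressed the rim near its edge with some sideways force (about 11 N), but the lens still ended level.

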